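# Release the brake of the key-ring carousel and hold its price-card face to the front

### The job

The brake of the wooden key-ring carousel is on: turn the pointer dial in front of its foot clockwise to the three-stud mark to release it (do not force the head round before), and leave it there. Then turn the carousel's head until the face with the blank price card looks squarely to the carousel's front, straight over the dial, and finish while still gripping the head firmly, keeping it still there for a photograph; do not let go at the end. Leave the mug, the bowl and the vase where they stand.

Things in the scene. Friction and masses are not known exactly. Their poses are not given: they have to be found in the camera images.
- keyring_carousel: Foot of a counter-top key-ring carousel, fixed to the table: round, wooden, 124 mm across, 16 mm high. Origin on the table under the carousel's upright axis; z up; its own -x axis is the carousel's front. On that side, 160 mm from the axis, is the brake unit: a round black housing 88 mm across, 24 mm high, joined to the foot by a low steel strip and tube.
- keyring_carousel_head (a joint): Angle (rad) of the upright wooden head about the carousel's vertical axis; grows anticlockwise seen from above, no stops; 0 (or a full turn) when the price card looks straight to the front. Brake released, it turns easily (0.05 to 0.1 N m) and stays where it is left; at the one- or two-stud mark the brake holds it with about 0.7 N m.
- head_grip (a point): Point on the carousel's axis, 252 mm above the table, a good height to grip; turns with the head: -x points out of the price-card face, z up. The head is a square post, 50 mm across the flats, 33 to 263 mm above the table, topped by a round finial 30 mm across, up to 284 mm. Grip two opposite flats from above, the finial between the fingers; the hanging key rings do not hinder.
- card (a point): Middle of the front of the blank white price card in its steel holder (46 mm wide, 34 mm high, 5 mm thick) on one of the head's four faces, 30 mm from the carousel's axis and 208 mm above the table; the only card on the head. Its -x axis points out of the face.
- front_mark (a point): Fixed point straight to the front of the carousel's axis, where the middle of the card has to come: 30 mm from the axis, 208 mm above the table. Its -x axis is the carousel's front.
- brake_dial (a joint): Angle (rad) of the pointer dial on the brake housing; grows clockwise seen from above. It clicks at three marks 40 degrees apart: about 0 at one stud and 0.70 at two studs (brake on), 1.40 at three studs (released); stops lie 0.06 beyond the end marks. It starts near one of the first two. About 0.1 N m takes it over a click; let go, it springs to the nearest mark.
- dial_grip (a point): Point on the dial's vertical axis, 42 mm above the table, half-way up its grip bar; turns with it: x along the bar to its pointer, z up. The grey bar is 12 mm thick, 38 mm long, with a narrower nose at its pointer end (27 mm from the axis, a white line on top); it stands 30 to 54 mm above the table on a round skirt 38 mm across. Grip it across its thickness.
- three_studs (a point): The three-stud mark to which the pointer must point: three small steel studs on top of the brake housing, 36 mm from the dial's axis, 25 mm above the table. Seen from the carousel's front it is the right one of three marks on the housing's far side (one stud left, two studs in the middle).
- white_mug: White mug with a handle, 82 x 112 x 94 mm, standing left of the dial; origin at the centre of its underside. Leave it alone.
- bowl: Speckled bowl, 115 mm across and 59 mm high, standing right of the dial; origin at the centre of its underside. Leave it alone.
- vase: Dark vase, 72 mm across and 124 mm high, standing left of the carousel; origin at the centre of its underside. Leave it alone.

How it is judged:
By the outcome, as a careful person would: the job done as asked, in the order asked, and still so for the second after the job is handed in, while the arm keeps its last pose, push and grip.
It also fails if it takes over 61 s, if anything falls off the work surface, if the arm or the gripper's body presses on something with over 40 N, if the wrist force passes 120 N, or if a joint passes its speed limit or range.

### The arm

A 7-joint arm with a two-finger parallel gripper is mounted at the origin on a cart in front of the work surface, level with it; the furniture and walls round the work are solid. World frame = base frame: x ahead of the robot, y to its left, z up, the work surface at z = 0. Lengths are in m, angles in rad, forces in N, time in s.
With the tool pointing down it reaches from about 0.425 to 0.8 m from the base axis. Payload 8.3 kg.
Tool frame: the origin (TCP) lies on the mounting face of the last link; the fingertips stand 173 mm ahead of it and the grasp point (between the pads) lies 155 mm ahead of it (manip.hold_point_z is the distance from the TCP to the grasp point, in m); x points along the fingers, z is the direction in which the jaws open and shut, and the axes are right-handed (so a half turn about x gives the same grasp; the last joint's range is limited). The gripper opens to 85 mm and grips with 20 to 120 N. Pads are 22 mm wide; open, the fingers measure 114 mm over their backs; the gripper's body (76 mm by 85 mm) begins 54 mm behind the grasp point. The pads swing forward as they close: fully open they stand 13 mm farther back than shut.
Start: joints at [-1.345, 0.383, 0.016, 1.37, -0.006, 1.388, -0.046], TCP at [0.178, 0.599, 0.405] pointing down, gripper open.
Joint ranges: [-2.95, 2.95], [-0.25, 2.06], [-1.52, 1.56], [0.18, 2.33], [-1.44, 4.58], [0.02, 2.06], [-3.01, 3.01]. Speed limits (rad/s): [2.39, 2.39, 3.01, 3.01, 3.14, 3.14, 3.14].

### API

Orientations are given as a rotation vector (axis times angle).
In Python, from bench import manip, optics gives the robot as it stands. Calls block until the motion is done:
- manip.goto(position, orientation): joint-space move of the TCP to a pose.
- manip.move_l(position, attitude=None, max_speed=0.15, stop_force=None): straight line of the TCP; attitude=None keeps the orientation; max_speed is the mean speed in m/s. With stop_force (N) it stops when the force on the tool has changed by that much, and returns True; else False.
- manip.move_joints(angles): joint-space move.
- manip.gripper_to(opening, strength=None): finger opening in m; strength is the grip in N (None keeps the last); returns when the fingers have stopped.
- manip.sleep(seconds).
- manip.solve_ik(position, orientation): joint angles nearest the present ones, or None.
- optics.camera(name): name is "side" or "top" or "wrist"; returns a dict with "color" (384x512x3 uint8, blue, green, red), "camera_matrix" (3x3 intrinsics, pixels), "R" (3x3) and "t" (3): a world point X has camera coordinates R X + t. Camera axes: x right, y down, z forward; pixel columns grow to the right and rows downward; lengths in m; the calibration is good to about 2 mm. A picture is of the moment at which its call begins. There is no depth.
A pose or a line that the arm cannot do raises manip.Unreachable and nothing moves.
- manip.close_job(): hands the job in, once; it reports no verdict.
Readings, each from a call of its own:
- manip.current_t(): time.
- manip.current_qpos(): joint angles.
- manip.current_qvel(): joint speeds.
- manip.current_joint_torque(): joint torques, N m.
- manip.current_tool_pos(): TCP position.
- manip.current_ee_rot(): TCP orientation.
- manip.current_force(): force on the tool from outside, world axes, zero at the start.
- manip.current_wrist_torque(): the same for the moment, N m.
- manip.current_gripper_width(): finger opening in m.
Only numpy, scipy, OpenCV 4.12 (cv2) and the standard library are available. Lean on these libraries where they do the work, as an engineer would, in place of code of your own. Each camera call takes 0.05 s, during which the arm holds its last target. There are 200 camera calls.

## Working session

There is one attempt and no reset: what is moved stays moved. The work goes in short steps, each a Python script; the robot and the scene stay as the last script left them, time stands still between calls to the robot, and variables do not carry over. Pictures are saved under pics/ and viewed, about 8 in all and at most 12, crops included, and the job is handed in when it is done.

```bash
mkdir -p pics; python3 - <<'E'
from bench import manip, optics
import cv2, numpy as np
for n in ("top","side"):
    c=optics.camera(n); cv2.imwrite(f"pics/{n}0.png",c["color"]); 
    np.savez(f"pics/{n}0.npz",**c)
    print(n,c["camera_matrix"].round(1).tolist(),c["R"].round(3).tolist(),c["t"].round(3).tolist(), (-c["R"].T@c["t"]).round(3))
print(manip.current_t(), manip.hold_point_z, manip.current_ee_rot())
E
```

```text
top [[370.3, 0.0, 253.7], [0.0, 370.3, 190.0], [0.0, 0.0, 1.0]] [[0.027, -1.0, 0.004], [-0.989, -0.028, -0.148], [0.149, -0.0, -0.989]] [-0.055, 0.542, 0.961] [ 0.395 -0.04   1.031]
side [[364.5, 0.0, 258.0], [0.0, 364.5, 191.9], [0.0, 0.0, 1.0]] [[-0.999, 0.036, -0.006], [0.026, 0.604, -0.797], [-0.026, -0.796, -0.604]] [0.535, 0.153, 0.902] [0.553 0.607 0.67 ]
0.1 0.1547 [-0.99504929  1.33353045  0.99321812]
```

View pics/top0.png

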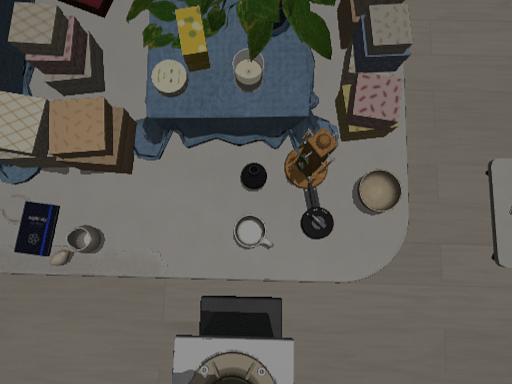

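View pics/side0.png

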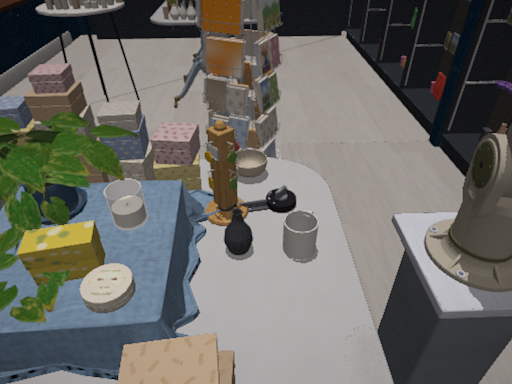

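The top view shows the carousel's foot at about (306,166), the housing at (317,222), the mug at (250,232), the bowl at (379,190) and the vase at (254,176). The side view shows the head at (222,170) and the dial at (281,198). I'll compute rough positions and enlarge crops.

```bash
cat > h.py <<'E'
import numpy as np, cv2
from scipy.spatial.transform import Rotation as Ro
def ray(c,uv,z):
    d=c["R"].T@np.linalg.solve(c["camera_matrix"],np.array([*uv,1.0])); o=-c["R"].T@c["t"]
    return o+d*(z-o[2])/d[2]
def proj(c,X):
    p=c["camera_matrix"]@(c["R"]@np.asarray(X,float)+c["t"]); return p[:2]/p[2]
def rot(yaw):  # tool down; jaw (z) axis at angle yaw in the xy plane
    x=np.array([0,0,-1.]); z=np.array([np.cos(yaw),np.sin(yaw),0]); 
    return Ro.from_matrix(np.c_[x,np.cross(z,x),z]).as_rotvec()
def yaw_now(rv):
    z=Ro.from_rotvec(rv).as_matrix()[:,2]; return np.arctan2(z[1],z[0])
E
python3 - <<'E'
from h import *
t=dict(np.load("pics/top0.npz")); s=dict(np.load("pics/side0.npz"))
for n,uv,z in [("foot",(306,166),.016),("hous",(317,222),.024),("mug",(250,232),.09),("bowl",(379,190),.05),("vase",(254,176),.1),("finial",(323,141),.275)]: print(n,ray(t,uv,z).round(3))
print("side",ray(s,(227,211),.016).round(3),ray(s,(281,201),.024).round(3),ray(s,(220,126),.275).round(3))
a=cv2.resize(t["color"][115:245,265:365],None,fx=4,fy=4,interpolation=2)
b=cv2.resize(s["color"][115:230,195:305],None,fx=4,fy=4.5,interpolation=2)
a=cv2.convertScaleAbs(np.hstack([a[:517],b[:517]]) if 0 else a,alpha=1.8); 
H=520; b=cv2.convertScaleAbs(cv2.resize(b,(390,H)),alpha=1.8)
cv2.imwrite("pics/crop.png",np.hstack([a,b]))
E
```

```text
foot [ 0.619 -0.184  0.016]
hous [ 0.463 -0.214  0.024]
mug [ 0.429 -0.034  0.09 ]
bowl [ 0.551 -0.376  0.05 ]
vase [ 0.571 -0.04   0.1  ]
finial [ 0.617 -0.183  0.275]
side [ 0.615 -0.172  0.016] [ 0.462 -0.2    0.024] [ 0.617 -0.176  0.275]
```

View pics/crop.png

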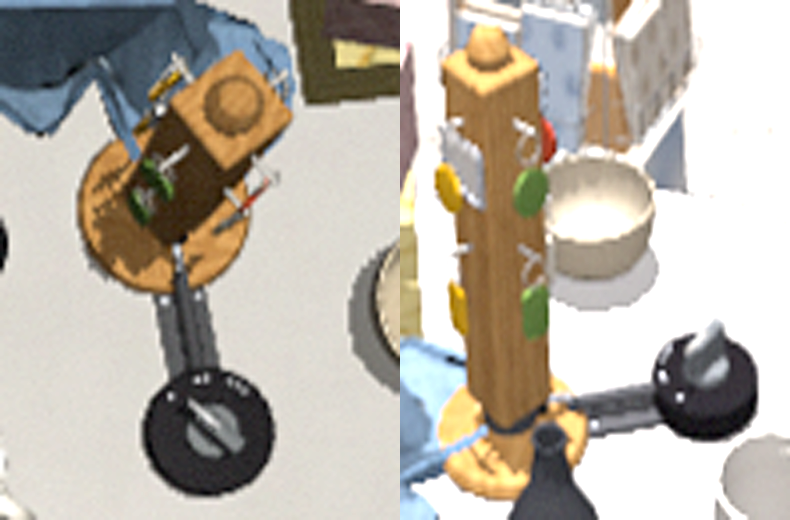

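The crop settles most of it. The finial is at crop (234,105), and the pointer is at one stud, aimed up-left from (212,428). The three studs are at (238,383). The pale card seems to be on the head's far-left face, at (465,165) in the side crop, so it faces +x/+y in the world. Next I'll go above the dial and look with the wrist camera.

```bash
python3 - <<'E'
from h import *
from bench import manip, optics
d=np.deg2rad
P=[.463,-.212]
print("now yaw",np.rad2deg(yaw_now(manip.current_ee_rot())))
for y in (-38,142,-118,62): 
    q=manip.solve_ik([*P,.2],rot(d(y))); print("dial",y,None if q is None else np.round(q,2))
for y in (38,128,-142,-52,-168,102,12,-78):
    q=manip.solve_ik([.617,-.18,.407],rot(d(y))); print("head",y,None if q is None else np.round(q,2))
manip.goto([*P,.45],rot(d(-38)))
c=optics.camera("wrist"); np.savez("pics/w1.npz",**c)
print((-c["R"].T@c["t"]).round(3),c["R"].round(2).tolist(),proj(c,[*P,.054]),manip.current_t())
cv2.imwrite("pics/w1.png",c["color"])
E
```

```text
now yaw 73.45731155771097
dial -38 [-0.24  0.42  0.74  1.95 -0.36  0.91  0.02]
dial 142 [ 0.07  0.36  0.36  1.93 -0.16  0.88  2.98]
dial -118 [-0.51  0.61  1.14  1.96 -0.67  1.01 -1.12]
dial 62 [-0.35  0.47  0.88  1.95 -0.45  0.93  1.84]
head 38 [-0.38  0.57  0.97  1.34 -0.46  1.47  1.22]
head 128 [-0.43  0.62  1.08  1.34 -0.54  1.49  2.85]
head -142 [-0.51  0.77  1.35  1.35 -0.75  1.58 -1.73]
head -52 [-0.38  0.57  0.97  1.34 -0.46  1.46 -0.35]
head -168 [-0.51  0.77  1.35  1.35 -0.75  1.58 -2.19]
head 102 [-0.37  0.56  0.94  1.34 -0.45  1.46  2.33]
head 12 [-0.4   0.58  1.    1.34 -0.48  1.47  0.78]
head -78 [-0.37  0.56  0.96  1.34 -0.45  1.46 -0.81]
[ 0.506 -0.157  0.418] [[0.79, -0.61, -0.0], [-0.59, -0.76, 0.27], [-0.17, -0.21, -0.96]] [251.78077792 158.60511257] 3.1667
```

View pics/w1.png

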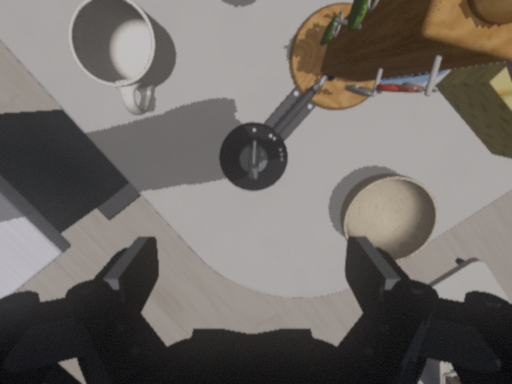

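The wrist view shows the dial at (253,157) with its bar nearly vertical in the image, across the jaws as wanted. The studs run along its upper right edge. I'll go lower and measure it.

```bash
python3 - <<'E'
from h import *
from bench import manip, optics
P=[.463,-.212]
manip.move_l([*P,.32])
c=optics.camera("wrist"); np.savez("pics/w2.npz",**c)
u,v=proj(c,[*P,.054]).astype(int); print(u,v)
x0,y0=max(u-70,0),max(v-60,0); print(x0,y0)
cr=cv2.convertScaleAbs(cv2.resize(c["color"][y0:y0+120,x0:x0+140],None,fx=5,fy=5,interpolation=2),alpha=1.5)
cv2.imwrite("pics/w2c.png",cr); cv2.imwrite("pics/w2.png",c["color"])
E
```

```text
250 188
180 128
```

View pics/w2c.png

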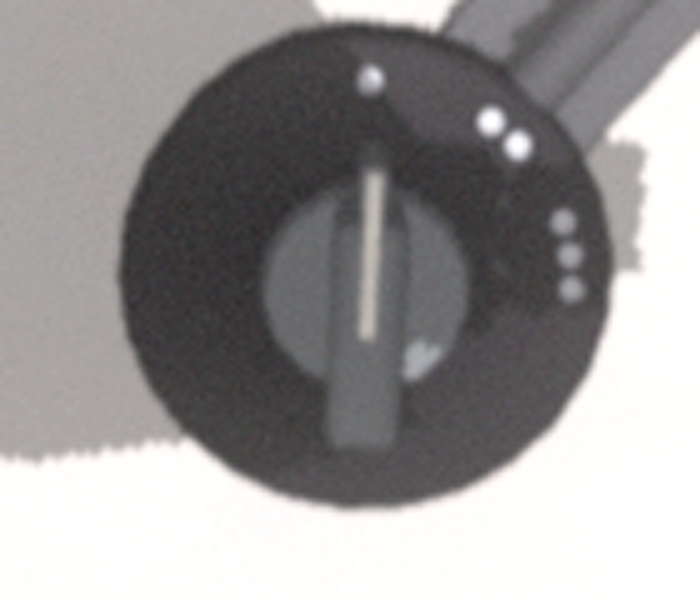

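In this crop the one stud is at (370,80), the two studs average (504,134) and the three studs average (568,255). The skirt centre is near (366,285), and the white line runs from (376,172) to (366,340), so the dial is at one stud.

```bash
python3 - <<'E'
from h import *
c=dict(np.load("pics/w2.npz")); t=dict(np.load("pics/top0.npz"));s=dict(np.load("pics/side0.npz"))
px=lambda a,z: ray(c,(180+(a[0]-2)/5,128+(a[1]-2)/5),z)[:2]
S=[px(a,.025) for a in [(370,80),(504,134),(568,255)]]
# circumcentre
A=2*np.array([S[1]-S[0],S[2]-S[0]]); b=np.array([S[1]@S[1]-S[0]@S[0],S[2]@S[2]-S[0]@S[0]]); C=np.linalg.solve(A,b)
print("studs",np.round(S,4),"circ",C.round(4),np.linalg.norm(S[0]-C))
print("skirt",px((366,285),.03).round(4))
a,b_=px((376,172),.054),px((366,340),.054); l=a-b_; tail=px((362,440),.05); print("line",a,b_,np.degrees(np.arctan2(l[1],l[0])),"tail",tail)
l2=a-tail;print(np.degrees(np.arctan2(l2[1],l2[0])))
g=cv2.cvtColor(c["color"],cv2.COLOR_BGR2GRAY); m=(g<60).astype(np.uint8)
m[:]=cv2.morphologyEx(m,cv2.MORPH_OPEN,np.ones((15,15)));cs=cv2.findContours(m,0,2)[0]
for k in cs:
    if cv2.pointPolygonTest(k,(254,185),False)>=0 or cv2.contourArea(k)>1000:
        e=cv2.minEnclosingCircle(k); print("housing",e,ray(c,e[0],.022).round(4))
ce=C
for n,cc in (("s0",S[0]),("s1",S[1]),("s2",S[2])):
    w=cc-px((366,285),.03); print(n,np.degrees(np.arctan2(w[1],w[0])),np.linalg.norm(w))
# finial: top & side triangulation
def rr(c,uv): return -c["R"].T@c["t"], c["R"].T@np.linalg.solve(c["camera_matrix"],[*uv,1.])
o1,d1=rr(t,(323.3,141.2)); o2,d2=rr(s,(195+488/390*110/1-400/390*110,115+50/520*115))
k=np.linalg.lstsq(np.c_[d1,-d2],o2-o1,rcond=None)[0]; print("finial",o1+k[0]*d1,o2+k[1]*d2)
# top square corners z=.263
Q=[ray(t,(265+(u-1.5)/4,115+(v-1.5)/4),.263)[:2] for u,v in [(240,52),(290,117),(222,170),(172,98)]]
print(np.round(Q,4),np.mean(Q,0))
for i in range(4):
    e=Q[(i+1)%4]-Q[i]; print(np.linalg.norm(e).round(4),np.degrees(np.arctan2(e[1],e[0]))%90)
E
```

```text
studs [[ 0.484  -0.1892]
 [ 0.4963 -0.2104]
 [ 0.4924 -0.2342]] circ [ 0.4607 -0.2168] 0.03617130666125684
skirt [ 0.4623 -0.2158]
line [ 0.47847736 -0.19742182] [ 0.46083895 -0.21757834] 48.81174849988017 tail [ 0.44912768 -0.23157808]
49.32829789236718
housing ((255.5, 340.5), 259.0107116699219) [ 0.3615 -0.3497  0.022 ]
housing ((267.5, 185.0), 36.266475677490234) [ 0.471  -0.2259  0.022 ]
housing ((10.232394218444824, 207.0), 62.83879852294922) [ 0.2766 -0.1     0.022 ]
housing ((240.0, 179.0), 44.147579193115234) [ 0.4553 -0.2067  0.022 ]
housing ((434.0, 30.5), 82.82068634033203) [ 0.6477 -0.2064  0.022 ]
s0 50.90364890411361 0.03434533859262063
s1 9.100887946225718 0.034363295553031414
s2 -31.47952401679788 0.03522866123984887
finial [ 0.61771668 -0.18462119  0.2701207 ] [ 0.61816179 -0.18465387  0.27025746]
[[ 0.6501 -0.1889]
 [ 0.6147 -0.2156]
 [ 0.5847 -0.1792]
 [ 0.6234 -0.1524]] [ 0.61822151 -0.18399726]
0.0443 37.102253638016975
0.0472 39.60843010590909
0.0472 34.66301272702419
0.0452 36.12479293019941
```

```bash
python3 - <<'E'
from h import *
from bench import manip, optics
P=[.4613,-.2164]; R=rot(np.deg2rad(-40.7))
manip.gripper_to(.05)
manip.move_l([*P,.26],R)
print("stop",manip.move_l([*P,.207],max_speed=.06,stop_force=6), manip.current_tool_pos().round(4))
manip.gripper_to(0.005,40)
print("w",manip.current_gripper_width(),manip.current_force().round(1),manip.current_wrist_torque().round(2))
q=np.array(manip.current_qpos())
print(q.round(3))
for a in np.linspace(0,-81,7)[1:]:
    k=q.copy(); k[6]+=np.deg2rad(a); manip.move_joints(k)
    print(a,manip.current_force().round(1),manip.current_wrist_torque().round(2),np.degrees(yaw_now(manip.current_ee_rot())).round(1),manip.current_tool_pos().round(4))
print(manip.current_t(),manip.current_gripper_width())
E
```

```text
stop False [ 0.4614 -0.2166  0.2073]
w 0.011091846807298238 [-0.4 -0.1  2.9] [-0.03 -0.04 -0.03]
[-0.143  0.383  0.622  1.937 -0.281  0.907 -0.091]
-13.5 [ 0.6 -1.5 -0.2] [-0.2  -0.19  0.05] -54.0 [ 0.4616 -0.2166  0.2075]
-27.0 [ 1.4 -1.  -0.3] [-0.21 -0.25 -0.1 ] -67.3 [ 0.4616 -0.2167  0.2075]
-40.5 [ 2.7 -2.3 -1.6] [-0.43 -0.42  0.02] -80.8 [ 0.4616 -0.2168  0.2075]
-54.0 [ 2.6 -3.4 -1.8] [-0.64 -0.6   0.09] -94.2 [ 0.4617 -0.2168  0.2075]
-67.5 [ 2.3 -3.5 -3.3] [-0.82 -0.74 -0.1 ] -107.7 [ 0.4616 -0.2169  0.2075]
-81.0 [ 2.8 -4.  -2.9] [-0.93 -0.79  0.06] -121.2 [ 0.4616 -0.2169  0.2075]
8.7 0.010855844668915957
```

Clean turn, with both clicks showing in the torque. Now I'll release, rise straight up and check the dial and the card.

```bash
python3 - <<'E'
from h import *
from bench import manip, optics
P=[.4613,-.2164]
manip.gripper_to(.05)
manip.move_l([*P,.30])
c=optics.camera("wrist"); np.savez("pics/w3.npz",**c)
u,v=proj(c,[*P,.04]).astype(int); x0,y0=max(u-70,0),max(v-60,0); print(x0,y0)
a=cv2.resize(c["color"][y0:y0+120,x0:x0+140],None,fx=3,fy=3,interpolation=2)
manip.move_l([*P,.47],max_speed=.2)
q=np.array(manip.current_qpos()); 
manip.goto([.618,-.1845,.49],rot(np.deg2rad(-53)))
c=optics.camera("wrist"); np.savez("pics/w4.npz",**c)
cv2.imwrite("pics/w4.png",cv2.convertScaleAbs(np.hstack([cv2.copyMakeBorder(a,0,24,0,0,0)[:384,:288+0],c["color"]]),alpha=1.4))
cv2.imwrite("pics/w3c.png",a)
s=optics.camera("side"); cv2.imwrite("pics/s4.png",s["color"])
print(manip.current_t(),manip.current_qpos().round(2),proj(c,[.618,-.1845,.284]))
E
python3 - <<'E'
import cv2,numpy as np
a=cv2.imread("pics/w3c.png"); b=cv2.resize(cv2.imread("pics/s4.png")[115:230,195:295],None,fx=3.13,fy=3.13,interpolation=2)[:360]
cv2.imwrite("pics/v5.png",cv2.convertScaleAbs(np.hstack([a[:b.shape[0]],b[:360]]),alpha=1.5))
E
```

```text
181 131
12.1333 [-0.11  0.44  0.56  1.16 -0.23  1.59 -0.53] [251.20023823 216.13988085]
```

View pics/v5.png

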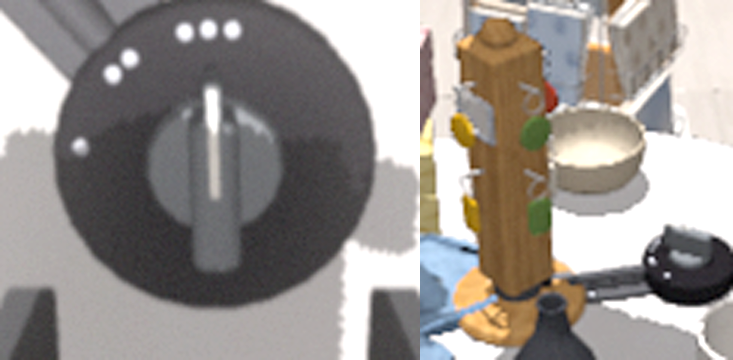

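View pics/w4.png

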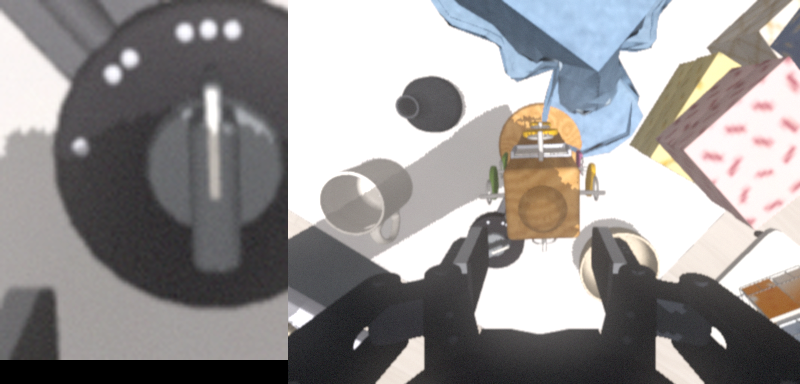

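The dial points at the middle of the three studs. The wrist view shows the head top at about (543,200), with the steel card holder on its upper face, whose outward heading is about 37°. The vase, mug and bowl haven't moved. I'll refine the axis position and the front direction.

```bash
python3 - <<'E'
from h import *
c=dict(np.load("pics/w4.npz"))
cv2.imwrite("pics/w4c.png",cv2.convertScaleAbs(cv2.resize(c["color"][100:260,190:320],None,fx=3.7,fy=3.7,interpolation=2),alpha=1.4))
c=dict(np.load("pics/w3.npz"))
px=lambda a,z: ray(c,(181+(a[0]-1)/3,131+(a[1]-1)/3),z)[:2]
S=[px(a,.025) for a in [(80,147),(121,66),(208,30)]]
A=2*np.array([S[1]-S[0],S[2]-S[0]]); b=np.array([S[1]@S[1]-S[0]@S[0],S[2]@S[2]-S[0]@S[0]]); C=np.linalg.solve(A,b)
print("circ",C.round(4),np.linalg.norm(S[0]-C),"skirt",px((215,163),.03).round(4))
l=px((212,88),.054)-px((215,195),.054); print("bar",np.degrees(np.arctan2(l[1],l[0])))
l=S[2]-S[0]; print("chord normal",np.degrees(np.arctan2(l[1],l[0]))+90)
for s in S: print(np.degrees(np.arctan2(*(s-[.4613,-.2164])[::-1])))
E
```

```text
circ [ 0.461  -0.2171] 0.036005694851879884 skirt [ 0.4626 -0.2183]
bar -30.10792043041859
chord normal 10.676012786156207
50.06056852529862
9.529525704932976
-30.295725739761252
```

View pics/w4c.png

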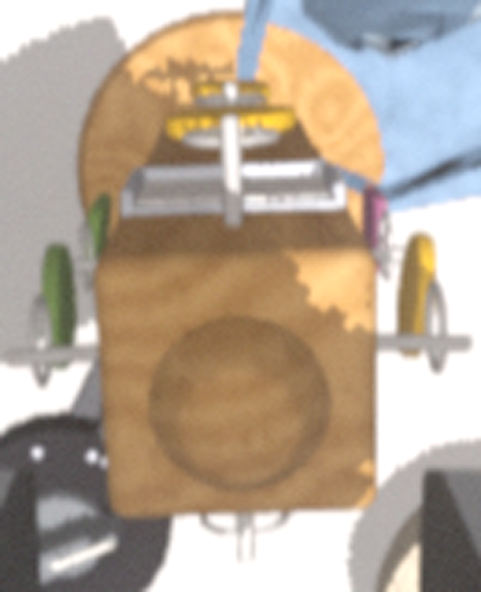

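```bash
python3 - <<'E'
from h import *
c=dict(np.load("pics/w4.npz"))
px=lambda a,z: ray(c,(190+(a[0]-1.3)/3.7,100+(a[1]-1.3)/3.7),z)[:2]
Q=np.array([px(a,.263) for a in [(100,252),(375,250),(375,510),(112,515)]])
print(Q.round(4),Q.mean(0).round(4))
for i in range(4):
    e=Q[(i+1)%4]-Q[i]; print(np.linalg.norm(e).round(4),np.degrees(np.arctan2(e[1],e[0]))%90)
for z in (.265,.27,.275): print("finial",px((239,403),z).round(4))
D=np.array([.4612,-.2167])
for A in (Q.mean(0),px((239,403),.27),np.array([.618,-.1846])): print(A.round(4),np.linalg.norm(A-D),np.degrees(np.arctan2(*(A-D)[::-1])))
from bench import manip
for y in (-53,-60,100.5): 
  q=manip.solve_ik([.618,-.1845,.407],rot(np.deg2rad(y))); print(y,q.round(2))
E
```

```text
[[ 0.6245 -0.1523]
 [ 0.6529 -0.1897]
 [ 0.6152 -0.22  ]
 [ 0.5857 -0.1823]] [ 0.6196 -0.1861]
0.047 37.291513074674555
0.0484 38.80474933955517
0.0479 38.07067319275927
0.049 37.68281078174689
finial [ 0.6174 -0.1873]
finial [ 0.6189 -0.1862]
finial [ 0.6203 -0.1851]
[ 0.6196 -0.1861] 0.16131377827917762 10.942866828536932
[ 0.6189 -0.1862] 0.1605864204733386 10.942342930954197
[ 0.618  -0.1846] 0.1600520227925908 11.569695899708371
-53 [-0.13  0.46  0.54  1.32 -0.24  1.42 -0.52]
-60 [-0.14  0.47  0.56  1.32 -0.25  1.42 -0.64]
100.5 [ 0.18  0.43  0.09  1.31 -0.04  1.41  2.02]
```

```bash
python3 - <<'E'
from h import *
from bench import manip, optics
A=[.6187,-.1855]; R=rot(np.deg2rad(-52.1))
manip.gripper_to(.085)
manip.move_l([*A,.47],R)
print("f0",manip.current_force().round(1))
print("stop",manip.move_l([*A,.4067],max_speed=.06,stop_force=6), manip.current_tool_pos().round(4))
manip.gripper_to(0.04,60)
print("w",manip.current_gripper_width(),manip.current_force().round(1),manip.current_wrist_torque().round(2))
q=np.array(manip.current_qpos()); tot=100.7-np.degrees(yaw_now(manip.current_ee_rot())); print(tot,q.round(3))
for a in np.linspace(0,tot,9)[1:]:
    k=q.copy(); k[6]+=np.deg2rad(a); manip.move_joints(k)
    f=manip.current_force(); print(a.round(1),f.round(1),manip.current_wrist_torque().round(2),np.degrees(yaw_now(manip.current_ee_rot())).round(1),manip.current_tool_pos().round(4))
    if np.linalg.norm(f)>35: print("HALT");break
print(manip.current_t(),manip.current_gripper_width())
for n in ("top","side","wrist"):
    c=optics.camera(n); np.savez(f"pics/{n}6.npz",**c)
    if n=="top": a=cv2.resize(c["color"][110:250,230:400],(480,395))
    if n=="side": b=cv2.resize(c["color"][80:230,190:310],(316,395))
cv2.imwrite("pics/v6.png",cv2.convertScaleAbs(np.hstack([a,b]),alpha=1.6))
cv2.imwrite("pics/w6.png",c["color"])
E
```

```text
f0 [-0.5  0.3  1.4]
stop False [ 0.6188 -0.1856  0.4072]
w 0.04879001641918301 [ 1.1 -1.7  2.4] [-0.14 -0.12 -0.03]
152.81697341900343 [-0.122  0.464  0.54   1.32  -0.235  1.419 -0.504]
19.1 [-0.3 -0.7  2.2] [0.13 0.25 0.04] -33.2 [ 0.6187 -0.1857  0.4073]
38.2 [-3.7  1.1  3.3] [0.29 0.73 0.05] -14.3 [ 0.6186 -0.1857  0.4073]
57.3 [-5.3  0.4  4.6] [0.45 1.05 0.01] 4.9 [ 0.6185 -0.1857  0.4073]
76.4 [-6.1  1.4  4.8] [0.44 1.22 0.04] 24.0 [ 0.6183 -0.1858  0.4073]
95.5 [-6.7  2.1  4.8] [ 0.41  1.32 -0.01] 43.1 [ 0.6182 -0.1859  0.4073]
114.6 [-6.9  0.6  4.8] [0.38 1.42 0.08] 62.2 [ 0.6181 -0.1861  0.4073]
133.7 [-7.8 -0.2  4.7] [0.29 1.5  0.01] 81.3 [ 0.618  -0.1863  0.4073]
152.8 [-6.8  0.4  4.9] [0.21 1.49 0.05] 100.4 [ 0.618  -0.1864  0.4073]
17.825 0.04874834746352551
```

View pics/v6.png

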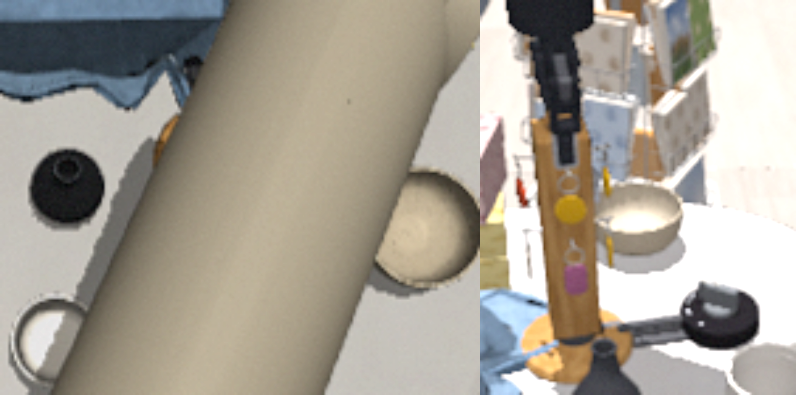

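View pics/w6.png

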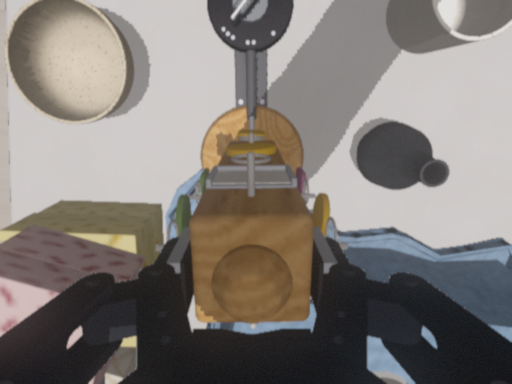

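The card face looks over the strip to the dial: card at (252,177), strip at (251,80), dial at (250,10). The pointer is still on three studs, and the neighbours stand where they were. One numeric squareness check before handing in.

```bash
python3 - <<'E'
from h import *
from bench import manip
c=dict(np.load("pics/wrist6.npz"))
h=lambda a,b: np.degrees(np.arctan2(*(np.array(a)-b)[:2][::-1]))
print("tool",yaw_now(manip.current_ee_rot())*57.3-90)
# head top: back edge corners (z .263) and card holder top edge (z .225)
print("top edges far",h(ray(c,(193,226),.263),ray(c,(310,226),.263))-90,"card",h(ray(c,(208,188),.225),ray(c,(297,188),.225))-90)
# strip edges at rows 50..100: mean of left/right strip borders by gradient
g=cv2.GaussianBlur(cv2.cvtColor(c["color"],6),(3,3),0).astype(int)
L=[]
for r in range(60,96,3):
    d=np.diff(g[r,225:280]); l=225+d.argmin()+.5; rr=225+d.argmax()+.5; L.append((r,l,rr))
print([x for x in L][::4])
L=np.array(L); 
for k in (1,2):
    p=np.polyfit(L[:,0],L[:,k],1); print("strip",h(ray(c,(np.polyval(p,95),95),.004),ray(c,(np.polyval(p,60),60),.004)))
D=np.array([.4612,-.2167]); print("dial proj",proj(c,[*D,.03]), "foot",ray(c,(252,155),.016))
fo=ray(c,(252,156),.016)[:2]; dd=ray(c,(251,9),.027)[:2]; print(fo,dd,np.linalg.norm(fo-dd),h(fo,dd))
E
```

```text
tool 10.358567609500469
top edges far -169.64691460081207 card -169.64603176201638
[(60, np.float64(234.5), np.float64(266.5)), (72, np.float64(234.5), np.float64(267.5)), (84, np.float64(234.5), np.float64(267.5))]
strip 9.520514642568902
strip 11.176087398583016
dial proj [250.2520841    1.28880944] foot [ 0.61296032 -0.18713659  0.016     ]
[ 0.61410915 -0.18692614] [ 0.46701661 -0.21489961] 0.14972885234172045 10.767697542955643
```

```bash
python3 -c "
from bench import manip
print(manip.current_gripper_width(),manip.current_qvel().round(3)); manip.close_job(); print(manip.current_t())"
```

```text
0.04914527791898186 [-0.001  0.001 -0.     0.001  0.001  0.    -0.001]
the job is handed in; nothing more can be done
the job is handed in; nothing more can be done
```

I turned the brake dial clockwise from one stud to three studs, let go, and confirmed by camera that it stayed on the three-stud mark. Then I turned the carousel's head 153° anticlockwise until the price card faced the front over the dial. I handed the job in with the gripper still holding the head at 60 N and the arm at rest.

- **Squareness:** The head faces within about 0.5° of the front direction. The jaws and card edge read 10.4°, against 10.3° for the strip (mean of two edges at 9.5° and 11.2°) and 10.8° for the line from foot to dial. Before I gripped the head, other sightings of the front ranged from 9.5° to 11.6°.
- **Disagreement:** In that last check the foot-to-dial distance came out at 150 mm instead of 160 mm. The dial was at the edge of the image there, so I trusted that line less.
- **Surroundings and limits:** The bowl, the vase and the visible part of the mug had not moved in the last pictures. The force readings I took while gripping and turning stayed under 10 N, and the turn ended at about 18 s of the 61 s allowed.

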